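# Bring the honey pot round to the front of the breakfast carousel and hold it there

## Robot

A 6-joint arm with a two-finger parallel gripper is mounted at the origin on the work surface. World frame = base frame: x ahead of the robot, y to its left, z up, the work surface at z = 0. Lengths are in mm, angles in degrees, forces in N, time in s.
With the tool pointing down it reaches from about 350 to 850 mm from the base axis. Payload 8.1 kg.
Tool frame: the origin (TCP) lies at the very end of the fingers, on their centre line; the grasp point (between the pads) lies 19 mm behind it; z points along the fingers, y is the line along which they close (so a half turn about z gives the same grasp; the last joint's range is limited). The gripper opens to 85 mm and grips with 20 to 120 N. Pads are 22 mm wide; open, the fingers measure 114 mm over their backs; the gripper's body (76 mm by 85 mm) begins 54 mm behind the grasp point. The pads swing forward as they close: fully open they stand 13 mm farther back than shut.
Start: joints at [-4.893, 7.471, 85.268, -0, 87.261, -4.893], TCP at [600.004, 0.022, 231.292] pointing down, gripper open.
Joint ranges: [-169.43, 169.43], [-51.17, 129.36], [1.28, 143.12], [-76.62, 256.62], [0, 156.53], [-152.29, 152.29]. Speed limits (degrees/s): [136.94, 136.94, 159.86, 180, 180, 180].

## Interface

Orientations are given as [roll, pitch, yaw] about the fixed x, y, z axes, in that order (R = Rz(yaw) Ry(pitch) Rx(roll)).
In Python, from bench import sense, eyes, job, models gives the robot as it stands. The module is installed in compiled form; this text tells all that it offers.
- The arm moves only by the tool apply_moves, never from a script. Its argument "rows" is a list of rows, each a list of 6 numbers: the shift along the tool's x, y, z in mm, then the turn, a rotation vector about the tool's x, y, z in rad. In form: [[dx, dy, dz, rx, ry, rz], ...]. A call has exactly 5 rows; each row shifts and turns the commanded pose from where the row before left it, along the tool's axes as they then stand; what a row does not reach is not made up. A row lasts 1/8 s, in which the tool goes at most 62.5 mm and 10.7 degrees, less where a joint would pass 70% of its speed; a pose out of reach is approached as far as the arm can. A call is refused whole if a number of a shift passes 62.5 or a number of a turn 0.188, either way. A call with a gripper value outside its range is refused whole. "fingers" is the finger opening in mm, from 0 to 85.4, set as the call begins (left out, the last holds). The fingers move at their own pace and stop on an object; "grip_force" is the grip in N (left out, the last holds). Time passes only in rows, so rows that do not move let the fingers close, or fill a call up. It gives the time, the measured TCP pose, the force, the opening and the grip force at its end, in the units of the state.
- sense(): the state, without advancing time (a new reading comes with each control period).
- eyes.snapshot(name): name is "scene" or "side" or "wrist"; returns (picture, depth): 384x512x3 uint8, red, green, blue; 384x512 float32, mm along the optical axis (not along the pixel's ray), 0 where there is no reading.
- eyes.get_calibration(name): a dict with "intrinsics" (3x3 intrinsics, pixels), "R" (3x3) and "t" (3): a world point X has camera coordinates R X + t; the wrist camera has in their place "mount" (4x4, takes a point from camera to tool coordinates, whose origin is the TCP and whose axes are the flange's). Camera axes: x right, y down, z forward; pixel columns grow to the right and rows downward; lengths in mm; the calibration is good to about 2 mm. A picture is of the moment at which its call begins: read the wrist's pose just before it. get_calibration takes no time and is no camera call.
- job.hand_in(): hands the job in; it is judged then, once.
Trained networks look in the newest picture that a camera, given by its name, has taken for a name from the list of things; names that differ only in an ending like _2 or _b are one class to them, and where a whole thing is asked for, a point or a joint stands for the part that bears it (a point fixed in the world has none). Each returns a list of dicts, best first, with "confidence" (0 to 1); they miss things now and then, are a little off and sometimes report something else, mostly with a low value. They report only what shows in the picture. A call takes as long as a camera call.
- models.boxes_of(name, camera): "xyz" ([x, y, z] in mm, in world coordinates, good to about 4 mm: the middle of the surface that is visible of it).
- models.cut_out(name, camera): "pixels" (384x512 bool, what is visible of it).
- models.place_of(name, camera): "xyz" ([x, y, z] in mm, in world coordinates, good to about 4 mm: a listed point, or the origin of a listed thing).
The state is a dict: "time": time; "joint_pos": joint angles; "qd": joint speeds; "joint_efforts": joint torques, N m; "tool_pos": TCP position; "tcp_rot": TCP orientation; "ft_force": force on the tool from outside, world axes, zero at the start; "wrist_torque": the same for the moment, N m; "finger_gap": finger opening in mm; "grip_force": force on a finger pad.
Only numpy, scipy, OpenCV 4.12 (cv2) and the standard library are available. Lean on these libraries where they do the work, as an engineer would, in place of code of your own. Each camera call takes 0.05 s, during which the arm holds its last target. There are 200 camera calls.

## Task

Take the breakfast carousel by its upright wooden handle and turn it smoothly until the squat honey pot has come round to the front, centred over the tongue of the stand. The carousel tends to swing back if let go, so finish with your fingers still on the handle, holding it still there. Keep the pot, jar and mill standing on it, and leave the other things on the table where they are.

Things in the scene. Friction and masses are not known exactly. Their poses are not given: they have to be found in the camera images.
- stand: fixed dark wooden stand under the carousel, a disc 200 mm across whose origin is on the table on the turning axis. Its own -x axis points along the flat tongue (70 mm wide, 12 mm thick) that sticks out from under the turntable to 255 mm from the axis, roughly towards the robot: this is the front. z up
- carousel (a joint): angle of the turntable (light wooden disc, diameter 300 mm, top face 36 mm above the table), rad, counter-clockwise from above positive, range +-2.1 (ample when the pot goes the short way to the front). At 0 the handle is opposite the tongue. A weak spring (0.12 N m/rad) pulls towards 0, friction 0.06 N m: it rests within 0.5 rad of 0, else swings back when let go; 1 to 3 N at the handle move it
- handle: upright round wooden post fixed on the turntable, diameter 18 mm, 110 mm tall, 122 mm from the turning axis; origin at its foot on the upper face of the turntable (its top is 146 mm above the table). Best pinched from above 75 to 100 mm above its foot, where it stands clear of all jars; it may turn between the fingers
- front (a point): point fixed on the stand, level with the upper face of the turntable, 95 mm from the turning axis along the middle of the tongue: the honey pot's axis belongs about here (only the sideways offset from the tongue's centre line matters)
- honey_pot_mid (a point): the honey pot: squat, bellied, white ceramic, diameter 76 mm, 84 mm tall with a ball knob on its lid, loose on the turntable and carried round with it. Point on its axis 42 mm above its foot. It stands 79 to 107 mm from the turning axis, at first 54 to 82 degrees left or right of the tongue (seen from the axis)
- tall_jar_mid (a point): the other jar: straight, white ceramic with a flat wooden lid, diameter 68 mm, 118 mm tall, standing loose on the turntable on the other side of the tongue. Point on its axis 59 mm above its foot
- mill_mid (a point): slim dark wooden pepper mill, diameter 48 mm, 124 mm tall, loose at the middle of the turntable. Point on its axis 62 mm above its foot
- plate: bystander: plate with a slice of toast, diameter 200 mm, 37 mm high, origin under its centre
- egg_bowl: bystander: small bowl with an egg and a spoon, diameter 110 mm, 80 mm high, origin under its centre
- tumbler: bystander: drinking glass, diameter 66 mm, 100 mm tall, origin under its centre
- knife: bystander: table knife 205 mm long, 10 mm high, origin under the middle
- jar_lid: bystander: black jar lid lying on the table, diameter 70 mm, 18 mm high, origin under its centre

How it is judged (in metres and radians):
On the way:
1. the fingers have the handle while the honey pot is still off to the side (contact force between the fingers and handle above 0.5 N and (y of honey_pot_mid in the frame of stand above 0.04 m or y of honey_pot_mid in the frame of stand below -0.04 m)), for 0.1 s.
At the end, for the whole second after the job is handed in: The honey pot stands at the front, its axis within 18 mm of the tongue's centre line and more than 60 mm out from the turning axis; the carousel is still (under 0.05 rad/s), the fingers are on the handle with more than 0.5 N, and pot, jar and mill stand upright on the turntable (y of honey_pot_mid in the frame of stand between -0.018 and 0.018 m and x of honey_pot_mid in the frame of stand below -0.06 m and contact force between the fingers and handle above 0.5 N and velocity of joint carousel between -0.05 and 0.05 rad/s and height (world z) of honey_pot_mid above 0.07 m and height (world z) of each of tall_jar_mid, mill_mid above 0.085 m and angle between each of honey_pot_mid, tall_jar_mid, mill_mid's own z axis and vertical below 0.2 rad); the arm keeps its last pose, push and grip.
It fails at once if the carousel is spun or jerked (over 2 rad/s) (velocity of joint carousel above 2 rad/s or velocity of joint carousel below -2 rad/s).
It fails at once if the pot, jar or mill is tipped over (angle between any of honey_pot_mid, tall_jar_mid, mill_mid's own z axis and vertical above 0.4 rad).
It fails at once if another thing on the table is shifted by more than 40 mm (distance of any of plate, egg_bowl, tumbler, knife, jar_lid from where it was at the start of the episode above 0.04 m).
It also fails if it takes over 35 s, if anything falls off the work surface, if the arm or the gripper's body presses on something with over 40 N, if the wrist force passes 120 N, or if a joint passes its speed limit or range.

## Working session

There is one attempt and no reset: what is moved stays moved. The work goes in short steps, Python scripts to look and compute and a tool call to move; the robot and the scene stay as the last step left them, time stands still between calls to the robot, and variables do not carry over. Pictures are saved under pics/ and viewed, at most 10 in all, crops included, and the job is handed in when it is done.

Besides the shell and the picture viewer there is one more tool, called after ">>>" by a JSON object that holds its "method" and its "body". apply_moves: Moves the arm, as the interface text tells. Its arguments: {"type":"object","properties":{"rows":{"type":"array"},"fingers":{"type":"number"},"grip_force":{"type":"number"}},"required":["rows"]}

```bash
mkdir -p pics; python3 - <<'E'
from bench import sense, eyes, models
import cv2,numpy as np
s=sense();print(s['time'],s['tool_pos'],s['tcp_rot'],s['finger_gap'])
for c in ("scene","side"):
    p,d=eyes.snapshot(c);cv2.imwrite(f"pics/{c}0.png",p[:,:,::-1])
    for n in ("stand","handle","front","honey_pot_mid","tall_jar_mid","mill_mid","tumbler","egg_bowl","plate","jar_lid"):
        r=models.place_of(n,c)[:2]
        print(c,n,[(np.round(q["xyz"]).tolist(),round(q["confidence"],2)) for q in r])
E
```

```text
0.0 [5.99444964e+02 6.86695858e-02 2.30246950e+02] [-1.79894379e+02 -8.18700496e-03  8.99996785e+01] 85.26047779468563
scene stand [([375.0, 383.0, -1.0], 0.71)]
scene handle [([629.0, -60.0, 37.0], 0.75), ([523.0, -388.0, -1.0], 0.19)]
scene front [([418.0, -20.0, 35.0], 0.72)]
scene honey_pot_mid [([490.0, -104.0, 74.0], 0.7), ([313.0, -458.0, -0.0], 0.45)]
scene tall_jar_mid [([480.0, 74.0, 97.0], 0.85), ([486.0, -105.0, 76.0], 0.53)]
scene mill_mid [([507.0, -22.0, 99.0], 0.96), ([376.0, 382.0, -2.0], 0.63)]
scene tumbler [([770.0, 169.0, 1.0], 0.93)]
scene egg_bowl [([375.0, 381.0, -3.0], 0.6)]
scene plate [([316.0, -456.0, 2.0], 0.64), ([508.0, -22.0, 97.0], 0.34)]
scene jar_lid [([785.0, -149.0, 1.0], 0.56)]
side stand []
side handle [([630.0, -61.0, 39.0], 0.7)]
side front []
side honey_pot_mid [([492.0, -101.0, 77.0], 0.83)]
side tall_jar_mid [([480.0, 73.0, 97.0], 0.9)]
side mill_mid [([510.0, -18.0, 100.0], 0.65)]
side tumbler [([774.0, 174.0, -0.0], 0.71)]
side egg_bowl [([373.0, 383.0, -1.0], 0.69)]
side plate [([312.0, -460.0, -4.0], 0.78)]
side jar_lid [([780.0, -152.0, 1.0], 0.77), ([312.0, -462.0, -3.0], 0.28)]
```

View pics/scene0.png

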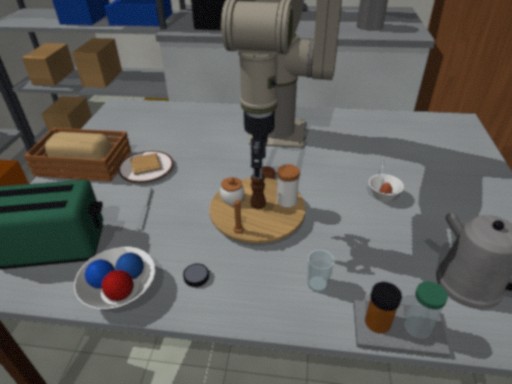

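View pics/side0.png

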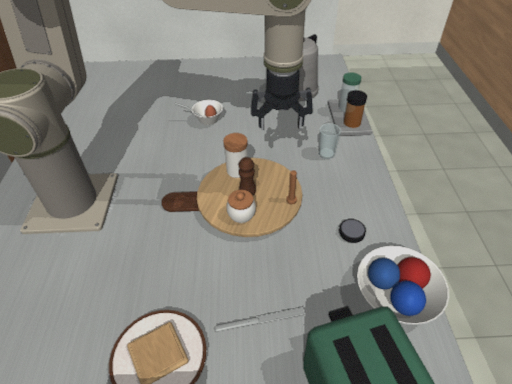

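The scene view has the disc centred near (258,208), with the handle at (238,215). In the side view the disc is at (249,195), the tongue at (180,202), the handle at (293,187) and the pot at (240,206). Next I'll fit the disc circle and the tongue line by depth.

```bash
cat > h.py <<'E'
import numpy as np, cv2
from bench import sense, eyes, models
from scipy.optimize import least_squares
def cloud(c, pose=None):
    p,d=eyes.snapshot(c);k=eyes.get_calibration(c)
    K=np.array(k["intrinsics"]);v,u=np.mgrid[:384,:512]
    P=np.stack([(u-K[0,2])/K[0,0]*d,(v-K[1,2])/K[1,1]*d,d],-1)
    W=(P-np.array(k["t"]))@np.array(k["R"])
    W[d==0]=np.nan
    return p,W
def postfit(q,r):
    f=least_squares(lambda c:np.hypot(*(q[:,:2]-c).T)-r,q[:,:2].mean(0),loss="soft_l1").x
    return f
E
python3 - <<'E'
from h import *
for c in("side","scene"):
    p,W=cloud(c)
    z=W[...,2];x=W[...,0];y=W[...,1]
    near=np.hypot(x-510,y+22)<175
    m=near&(abs(z-36)<7)
    print(c,"disc z",np.median(z[m]),m.sum())
    # circle fit on outermost points per angle bin
    q=W[m];a=np.arctan2(q[:,1]+22,q[:,0]-510);r=np.hypot(q[:,1]+22,q[:,0]-510)
    E=np.array([q[i] for b in np.linspace(-np.pi,np.pi,60) for s in [np.where((a>=b)&(a<b+.105))[0]] if len(s) for i in [s[np.argmax(r[s])]] if r[i]>120])
    f=least_squares(lambda t:np.hypot(E[:,0]-t[0],E[:,1]-t[1])-t[2],[510,-22,150],loss="soft_l1",f_scale=2).x
    print("circle",f,len(E))
    C=f[:2]
    g=(p.astype(int).sum(2)<230)&(abs(z-12)<7)&(x<C[0]-150)&(x>230)&(abs(y+22)<90)
    t=W[g];print("tongue",g.sum(),np.median(t[:,2]) if len(t) else 0)
    if len(t)>20:
        # tip-side: fit centre line by x bins mid of y extents
        for b in range(240,370,15):
            s=t[(t[:,0]>=b)&(t[:,0]<b+15)]
            if len(s)>5: print(b+7,np.percentile(s[:,1],[2,98]).round(1))
    for n,rr in(("handle",9),("honey_pot_mid",38),("mill_mid",24)):
        r=models.cut_out(n,c)
        if r:
            k=r[0]["pixels"]&(cv2.erode(r[0]["pixels"].astype(np.uint8),np.ones((2,2)))>0)&np.isfinite(z)
            q=W[k];
            if n=="honey_pot_mid": q=q[(q[:,2]>60)&(q[:,2]<85)]
            elif n=="handle": q=q[(q[:,2]>50)&(q[:,2]<150)]
            print(n,r[0]["confidence"],len(q),q[:,2].min() if len(q) else 0,q[:,2].max() if len(q) else 0,np.median(q,0).round(1),postfit(q,rr).round(1) if len(q)>3 else 0)
E
```

```text
side disc z 37.08358124279776 4805
circle [512.64733406 -22.34345439 148.99874501] 55
tongue 608 12.912133180279506
262 [-40.8  -3.2]
277 [-51.3   6.7]
292 [-54.5  10.7]
307 [-54.4  10.6]
322 [-53.7  11. ]
337 [-55.1  11.1]
352 [-55.6   9.5]
367 [-55.  -23.2]
handle 0.75 149 50.0624472274991 148.80087771538825 [628.4 -68.1 100.7] [627.9 -60.1]
honey_pot_mid 0.87 202 60.07850248014792 84.98892101676597 [ 493.3 -135.3   75.2] [ 489.1 -102.2]
mill_mid 0.63 449 38.30844512531229 162.81165130029268 [509.3 -34.3 119.8] [506.6 -13.2]
scene disc z 35.529698965793756 3396
circle [517.47896088 -21.79687759 149.13973573] 48
tongue 131 11.05034740191717
277 [-33.6   5.4]
292 [-31.7  11.8]
307 [-28.2  13.9]
322 [-23.   14.7]
337 [-14.1  12.3]
handle 0.61 152 50.19615160060906 148.58853512082615 [637.9 -59.2 102. ] [630.6 -61.7]
honey_pot_mid 0.75 166 60.07681891270153 84.79279707999984 [523.2 -95.8  75. ] [ 490.6 -105.1]
mill_mid 0.56 368 37.472168809616875 149.2467722582949 [527.3 -15.4  92.5] [505.9 -20.8]
```

Measured:

| Item | Value | Check |
|---|---|---|
| Axis | (513.5, -22) | |
| Handle | (629, -61) | r = 122, matches the text |
| Tongue direction | 180° | |
| Pot | (490, -103) | 74° from the tongue |

The turntable therefore has to turn about 74° clockwise. I'll move above the handle and yaw the gripper so the fingers close along the tangent.

>>> {"method": "apply_moves", "body": {"rows": [[-12.2, 6, 0, 0, 0, 0], [-12.2, 6, 0, 0, 0, 0], [-12.2, 6, 0, 0, 0, 0], [-12.2, 6, 0, 0, 0, 0], [-12.2, 6, 0, 0, 0, 0]], "fingers": 60}}

```text
time: 2.12
tool_pos: [630.4, -62.1, 231.2]
tcp_rot: [-180.0, -0.0, 90.0]
ft_force: [-0.5, -0.0, 0.1]
finger_gap: 59.5
grip_force: 0.0
```

>>> {"method": "apply_moves", "body": {"rows": [[0, 0, 0, 0, 0, -0.178], [0, 0, 0, 0, 0, -0.178], [0, 0, 0, 0, 0, -0.178], [0, 0, 0, 0, 0, -0.178], [0, 0, 0, 0, 0, -0.178]]}}

```text
time: 2.75
tool_pos: [630.2, -61.5, 231.2]
tcp_rot: [-180.0, -0.0, 141.3]
ft_force: [0.9, 0.6, 0.3]
finger_gap: 60.1
grip_force: 0.0
```

>>> {"method": "apply_moves", "body": {"rows": [[0, 0, 0, 0, 0, -0.178], [0, 0, 0, 0, 0, -0.178], [0, 0, 10, 0, 0, 0], [0, 0, 10, 0, 0, 0], [0, 0, 10, 0, 0, 0]]}}

```text
time: 3.38
tool_pos: [629.7, -61.0, 199.9]
tcp_rot: [-180.0, -0.1, 161.3]
ft_force: [-0.1, 0.1, 0.3]
finger_gap: 59.9
grip_force: 0.0
```

```bash
python3 - <<'E'
from h import *
from scipy.spatial.transform import Rotation as Ro
s=sense();k=eyes.get_calibration("wrist");p,d=eyes.snapshot("wrist")
print(s['time'],s['tool_pos'],s['tcp_rot'],s['finger_gap'])
cv2.imwrite("pics/w1.png",p[:,:,::-1])
K=np.array(k["intrinsics"]);v,u=np.mgrid[:384,:512]
P=np.stack([(u-K[0,2])/K[0,0]*d,(v-K[1,2])/K[1,1]*d,d,np.ones_like(d)],-1)
T=np.eye(4);T[:3,:3]=Ro.from_euler("xyz",s["tcp_rot"],degrees=True).as_matrix();T[:3,3]=s["tool_pos"]
W=(P@np.array(k["mount"]).T@T.T)[...,:3];W[d==0]=np.nan
m=(abs(W[...,2]-146)<7)&(np.hypot(W[...,0]-629,W[...,1]+61)<25)
q=W[m];print("top",m.sum(),q.mean(0) if len(q) else 0)
E
```

```text
3.375 [629.6818406  -61.0094378  199.91390323] [-1.79992487e+02 -6.26179076e-02  1.61251996e+02] 59.89053464608184
top 430 [627.79388956 -58.26002947 145.24606263]
```

View pics/w1.png

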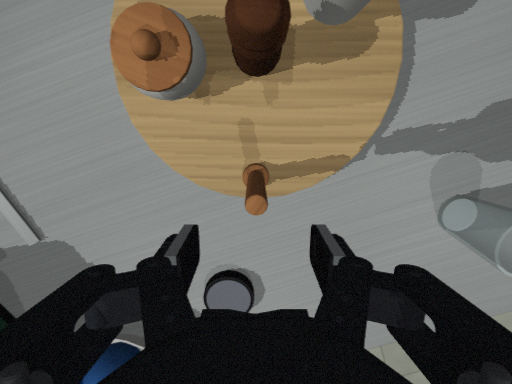

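The handle top is at pixel (256,204), midway between the fingers. By depth it lies at (628,-58,145), about 3 mm from the TCP line. Descending 95 mm and closing.

>>> {"method": "apply_moves", "body": {"rows": [[0, 1, 19, 0, 0, 0], [0, 1, 19, 0, 0, 0], [0, 0, 19, 0, 0, 0], [0, 0, 19, 0, 0, 0], [0, 0, 19, 0, 0, 0]]}}

```text
time: 4.05
tool_pos: [630.5, -59.1, 104.8]
tcp_rot: [-180.0, -0.0, 161.4]
ft_force: [0.5, 0.3, 1.3]
finger_gap: 60.0
grip_force: 0.0
```

>>> {"method": "apply_moves", "body": {"rows": [[0, 0, 0, 0, 0, 0], [0, 0, 0, 0, 0, 0], [0, 0, 0, 0, 0, 0], [0, 0, 0, 0, 0, 0], [0, 0, 0, 0, 0, 0]], "fingers": 10, "grip_force": 30}}

```text
time: 4.68
tool_pos: [631.3, -59.2, 107.3]
tcp_rot: [180.0, 0.1, 161.4]
ft_force: [-0.1, 0.5, 3.4]
finger_gap: 17.1
grip_force: 29.9
```

>>> {"method": "apply_moves", "body": {"rows": [[0, 0, 0, 0, 0, 0], [0, 0, 0, 0, 0, 0], [0, 0, 0, 0, 0, 0], [0, 0, 0, 0, 0, 0], [0, 0, 0, 0, 0, 0]]}}

```text
time: 5.3
tool_pos: [631.3, -59.2, 107.3]
tcp_rot: [180.0, 0.1, 161.4]
ft_force: [-0.2, 0.2, 5.5]
finger_gap: 17.0
grip_force: 30.1
```

>>> {"method": "apply_moves", "body": {"rows": [[0.02, -2.44, 0, 0, 0, 0.02], [0.05, -3.66, 0, 0, 0, 0.03], [0.1, -4.88, 0, 0, 0, 0.04], [0.15, -6.1, 0, 0, 0, 0.05], [0.15, -6.1, 0, 0, 0, 0.05]]}}

```text
time: 5.92
tool_pos: [621.9, -80.4, 107.3]
tcp_rot: [180.0, 0.1, 150.4]
ft_force: [1.0, 0.8, 6.2]
finger_gap: 17.1
grip_force: 30.3
```

>>> {"method": "apply_moves", "body": {"rows": [[0.15, -6.1, 0, 0, 0, 0.05], [0.15, -6.1, 0, 0, 0, 0.05], [0.15, -6.1, 0, 0, 0, 0.05], [0.15, -6.1, 0, 0, 0, 0.05], [0.15, -6.1, 0, 0, 0, 0.05]]}}

```text
time: 6.55
tool_pos: [603.7, -104.9, 107.3]
tcp_rot: [179.9, 0.1, 136.1]
ft_force: [0.6, 0.0, 4.9]
finger_gap: 17.3
grip_force: 30.4
```

>>> {"method": "apply_moves", "body": {"rows": [[0.15, -6.1, 0, 0, 0, 0.05], [0.15, -6.1, 0, 0, 0, 0.05], [0.15, -6.1, 0, 0, 0, 0.05], [0.15, -6.1, 0, 0, 0, 0.05], [0.15, -6.1, 0, 0, 0, 0.05]]}}

```text
time: 7.18
tool_pos: [580.1, -124.2, 107.3]
tcp_rot: [179.9, 0.1, 121.8]
ft_force: [1.6, 0.4, 5.4]
finger_gap: 17.5
grip_force: 30.3
```

>>> {"method": "apply_moves", "body": {"rows": [[0.15, -6.1, 0, 0, 0, 0.05], [0.15, -6.1, 0, 0, 0, 0.05], [0.15, -6.1, 0, 0, 0, 0.05], [0.15, -6.1, 0, 0, 0, 0.05], [0.15, -6.1, 0, 0, 0, 0.05]]}}

```text
time: 7.8
tool_pos: [552.4, -137.1, 107.3]
tcp_rot: [179.9, 0.1, 107.4]
ft_force: [1.3, -1.2, 4.4]
finger_gap: 17.2
grip_force: 30.3
```

>>> {"method": "apply_moves", "body": {"rows": [[0.15, -6.1, 0, 0, 0, 0.05], [0.15, -6.1, 0, 0, 0, 0.05], [0.1, -4.88, 0, 0, 0, 0.04], [0.05, -3.66, 0, 0, 0, 0.03], [0.02, -2.44, 0, 0, 0, 0.02]]}}

```text
time: 8.43
tool_pos: [529.7, -142.1, 107.3]
tcp_rot: [179.9, 0.1, 96.6]
ft_force: [0.4, -1.8, 5.5]
finger_gap: 17.4
grip_force: 30.4
```

```bash
python3 - <<'E'
from h import *
s=sense();print(s['time'],s['tool_pos'],s['tcp_rot'],s['grip_force'])
for c in("side","scene"):
    p,W=cloud(c);cv2.imwrite(f"pics/{c}1.png",p[:,:,::-1]);z=W[...,2]
    for n in("honey_pot_mid","tall_jar_mid","mill_mid","handle"):
        r=models.place_of(n,c)[:1];print(c,n,[(np.round(q["xyz"],1).tolist(),round(q["confidence"],2)) for q in r])
    r=models.cut_out("honey_pot_mid",c)
    if r:
        q=W[r[0]["pixels"]&np.isfinite(z)];q=q[(q[:,2]>60)&(q[:,2]<85)&(q[:,0]<500)]
        if len(q)>5: print("fit",len(q),postfit(q,38))
E
```

```text
8.425 [ 529.74540469 -142.11237784  107.28884736] [1.79901609e+02 8.92290149e-02 9.65910865e+01] 30.394645929336548
side honey_pot_mid []
side tall_jar_mid [([580.1, 49.9, 95.1], 0.75)]
side mill_mid []
side handle [([533.8, -141.5, 36.2], 0.6)]
fit 205 [428.39895084 -34.98317131]
scene honey_pot_mid [([427.6, -32.9, 77.5], 0.64)]
scene tall_jar_mid [([581.7, 53.5, 97.0], 0.86)]
scene mill_mid [([514.1, -17.7, 99.7], 0.61)]
scene handle [([530.8, -141.3, 36.9], 0.49)]
fit 59 [431.73521134 -35.21930861]
```

View pics/side1.png

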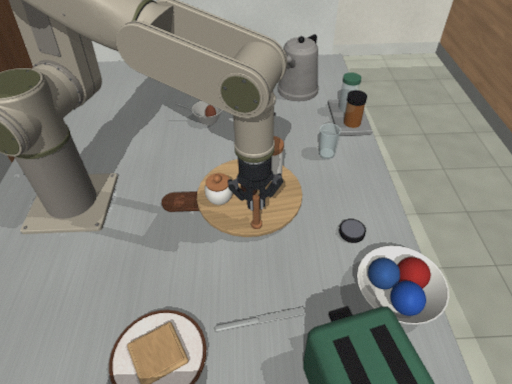

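The pot now stands at about (429,-34), pixel (217,190), beside the tongue and upright. It is still about 12 mm off the centre line, so 0.145 rad more is needed.

>>> {"method": "apply_moves", "body": {"rows": [[0.05, -3.66, 0, 0, 0, 0.03], [0.1, -4.88, 0, 0, 0, 0.04], [0.07, -4.27, 0, 0, 0, 0.035], [0.05, -3.05, 0, 0, 0, 0.025], [0.02, -1.83, 0, 0, 0, 0.015]]}}

```text
time: 9.65
tool_pos: [512.0, -143.0, 107.3]
tcp_rot: [179.9, 0.1, 88.3]
ft_force: [0.0, -2.5, 6.3]
finger_gap: 17.2
grip_force: 30.5
```

>>> {"method": "apply_moves", "body": {"rows": [[0, 0, 0, 0, 0, 0], [0, 0, 0, 0, 0, 0], [0, 0, 0, 0, 0, 0], [0, 0, 0, 0, 0, 0], [0, 0, 0, 0, 0, 0]]}}

```text
time: 10.28
tool_pos: [512.0, -143.0, 107.3]
tcp_rot: [179.9, 0.1, 88.3]
ft_force: [-0.9, -3.7, 6.6]
finger_gap: 17.1
grip_force: 30.5
```

```bash
python3 - <<'E'
from h import *
s=sense();print(s['time'],s['tool_pos'],s['tcp_rot'],s['grip_force'],abs(np.array(s['qd'])).max())
for c in("side","scene"):
    p,W=cloud(c);cv2.imwrite(f"pics/{c}2.png",p[:,:,::-1]);z=W[...,2]
    for n in("honey_pot_mid","tall_jar_mid","mill_mid","front"):
        r=models.place_of(n,c)[:1];print(c,n,[(np.round(q["xyz"],1).tolist(),round(q["confidence"],2)) for q in r])
    r=models.cut_out("honey_pot_mid",c)
    if r:
        q=W[r[0]["pixels"]&np.isfinite(z)];q=q[(q[:,2]>60)&(q[:,2]<85)&(q[:,0]<500)]
        if len(q)>5: print("fit",len(q),postfit(q,38))
E
```

```text
10.275 [ 511.97565989 -143.00776968  107.288531  ] [1.79914435e+02 8.74907873e-02 8.82994270e+01] 30.485767722129822 0.051441919985960066
side honey_pot_mid [([429.3, -22.8, 78.2], 0.97)]
side tall_jar_mid [([588.0, 39.9, 94.7], 0.58)]
side mill_mid []
side front []
scene honey_pot_mid [([424.3, -23.6, 75.4], 0.73)]
scene tall_jar_mid [([591.6, 45.2, 96.5], 0.93)]
scene mill_mid [([516.3, -18.0, 98.4], 0.71)]
scene front [([374.9, 386.5, -2.4], 0.49)]
fit 63 [426.5588987  -25.15082518]
```

View pics/side2.png

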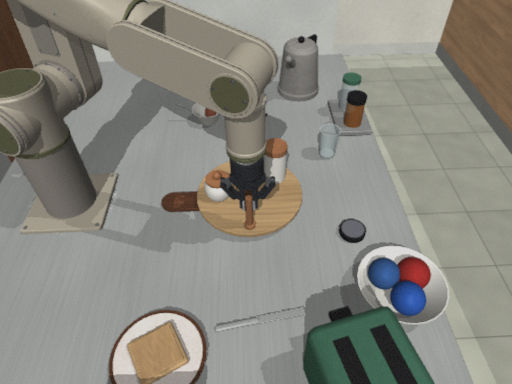

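The pot is at y ≈ -23.5 against the tongue centre line at -22. It shows at pixel (215,187), upright, with the jar standing and the handle still held at about 30 N.

```bash
python3 -c "
from bench import job
print(job.hand_in())"
```

```text
the job is handed in; nothing more can be done
None
```

The job is handed in: the honey pot stands about 2 mm from the tongue's centre line by my measurement, about 87 mm out from the axis, and the fingers are still holding the handle at about 30 N; no verdict came back.

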